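# Wedge a rocking stirrer steady

### The arm

A 7-joint arm with a two-finger parallel gripper is mounted at the origin on a cart in front of the work surface, level with it; the furniture and walls round the work are solid. World frame = base frame: x ahead of the robot, y to its left, z up, the work surface at z = 0. Lengths are in m, angles in rad, forces in N, time in s.
With the tool pointing down it reaches from about 0.35 to 0.9 m from the base axis. Payload 8.1 kg.
Tool frame: the origin (TCP) lies midway between the tips of the shut fingers; the grasp point (between the pads) lies 19 mm behind it; z points along the fingers, y is the line along which they close (so a half turn about z gives the same grasp; the last joint's range is limited). The gripper opens to 92 mm and grips with 3 to 60 N. Pads are 19 mm wide; open, the fingers measure 130 mm over their backs; the gripper's body (75 mm by 190 mm) begins 47 mm behind the grasp point.
Start: joints at [1.013, 0.434, 0.025, 1.573, -0.012, 1.134, -0.075], TCP at [0.275, -0.561, 0.227] pointing down, gripper open.
Joint ranges: [-2.62, 2.62], [-0.44, 2.09], [-1.27, 1.32], [0.08, 2.57], [-1.32, 4.46], [0.12, 2], [-2.74, 2.74]. Speed limits (rad/s): [2.22, 2.22, 3.01, 3.01, 3.14, 3.14, 3.14].

### API

Orientations are given as a 3x3 rotation matrix whose columns are the frame's x, y, z axes.
In Python, from station import robot gives the robot as it stands.
- The arm moves only by the shell command python3 -m handwheel 'ROWS'. ROWS is JSON, a list of rows, each a list of 3 entries, a list of its own where there are three numbers: the turn, a rotation vector about the tool's x, y, z in degrees, then the shift along the tool's x, y, z in mm, then the finger opening in mm, from 0 to 91.8. A call has 1 to 12 rows; each row is the pose to reach, as a shift and turn from the pose commanded when the call began, along the tool's axes at that moment; what a row does not reach only later rows make up. A row lasts 1/8 s, in which the tool goes at most 62.5 mm and 10.7 degrees, less where a joint would pass 70% of its speed; a pose out of reach is approached as far as the arm can. A call with a gripper value outside its range is refused whole. The fingers move at their own pace and stop on an object; the grip force is fixed at half the most. Time passes only in rows, so rows that repeat a pose let the fingers close. It gives the time, the measured TCP pose, the force, the opening and the grip force at its end, in the units of the state.
- robot.read_state(): the state, without advancing time (a new reading comes with each control period).
- robot.camera(name): name is "side" or "top" or "wrist"; returns the picture (384x512x3 uint8, red, green, blue); there is no depth.
- robot.get_calibration(name): a dict with "fx", "fy", "cx", "cy" (pixels), "rvec" (rotation vector, rad) and "tvec" (3), from world to camera coordinates, as OpenCV has them. Camera axes: x right, y down, z forward; pixel columns grow to the right and rows downward; lengths in m; the calibration is good to about 2 mm. A picture is of the moment at which its call begins: read the wrist's pose just before it. get_calibration takes no time and is no camera call; for the wrist camera it gives the pose at the moment of the call.
- robot.close_job(): hands the job in; it is judged then, once.
Trained networks look in the newest picture that a camera, given by its name, has taken for a name from the list of things; names that differ only in an ending like _2 or _b are one class to them, and where a whole thing is asked for, a point or a joint stands for the part that bears it (a point fixed in the world has none). Each returns a list of dicts, best first, with "confidence" (0 to 1); they miss things now and then, are a little off and sometimes report something else, mostly with a low value. They report only what shows in the picture. A call takes as long as a camera call.
- robot.find_in(camera, target): "bbox" ([left, top, right, bottom] in pixels, round what is visible of it).
- robot.outline_of(camera, target): "region" (384x512 bool, what is visible of it) and "bbox" ([left, top, right, bottom] in pixels, round what is visible of it).
The state is a dict: "time_s": time; "joint_pos": joint angles; "joint_vel": joint speeds; "effort": joint torques, N m; "position": TCP position; "tool_rot": TCP orientation; "contact_force": force on the tool from outside, world axes, zero at the start; "moment": the same for the moment, N m; "gripper_width": finger opening in m; "grip_force": force on a finger pad.
Only numpy, scipy, OpenCV 4.12 (cv2) and the standard library are available. Lean on these libraries where they do the work, as an engineer would, in place of code of your own. Each camera call takes 0.05 s, during which the arm holds its last target. There are 200 camera calls.

### The job

The magnetic stirrer rocks, because its front right foot is too short to reach the bench. With your fingertips push the wooden wedge, thin edge first, under that foot until the stirrer no longer rocks but still stands level, then test it: press down firmly (about 10 N) for a second on the corner of its top plate above that foot, which must not give, and move clear. Do not pick the wedge up, do not shove or lift the stirrer, and leave everything else alone.

Things in the scene. Friction and masses are not known exactly. Their poses are not given: they have to be found in the camera images.
- stirrer: Loose magnetic stirrer, 2.4 kg: grey box 140 x 140 mm, white 132 mm square top plate, its flat top 66 mm above the bench. Origin: on the bench under its centre; front is its -x (two knobs, 11 mm proud), right is -y. Housing underside 14 mm up, on four feet. Three stand on the bench; the front right one is short. Its weight lies back left: it rests level till pressed over that foot with about 3 N.
- foot_spot (a point): Point of the stirrer straight under the middle of its short foot (front right, at -55, -55 mm from its centre), at bench height when the stirrer is level; axes as the stirrer's. The foot is a round-ended rubber post 16 mm thick that ends 5 to 9 mm above this point (how much is not known beforehand).
- press_spot (a point): The point on the top of the stirrer's plate straight above the short foot, 66 mm above foot_spot and 15 mm from the two sides of the housing; axes as the stirrer's.
- wedge: Loose wooden wedge, 0.12 kg, flat on the bench before the short foot, 120 mm long (x), 50 mm wide (y). Origin: centre of its underside. The thin edge (2 mm) is at x = +60 mm and points roughly at the foot; the upright back face (18 mm high) is at x = -60 mm; the top slopes evenly. It slides at about 1 N; once it meets the foot, 4 to 8 N seats it; over about 10 N lifts or shoves the stirrer.
- wedge_back (a point): Centre of the wedge's thick back face, 9 mm above the bench; axes as the wedge's.
- brass_weight_large: Brass knob weight, 27 mm across, 36 mm high, standing left of the wedge at the bench's front; origin under its centre. Leave alone.
- brass_weight_small: Brass knob weight, 21 mm across, 30 mm high, standing right of the wedge at the bench's front; origin under its centre. Leave alone.
- sample_tin: Round aluminium tin, 59 mm across, 38 mm high, in front of the sink; origin under its centre. Leave alone.
- tape_roll: Roll of tape lying flat, 66 mm across, 18 mm high, in front of the sink, to the right; origin under its centre. Leave alone.
- small_bottle: Small white bottle with a red cap, 38 mm across, 70 mm high, standing in front of the stirrer's front left corner, beside the wedge's path; origin under its centre. Leave alone.

How it is judged:
On the way, in this order (a step that is already met when the one before it is completed fails the run):
1. the thin end of the wedge is under the short foot (x of foot_spot in the frame of wedge between -0.05 and 0.055 m and y of foot_spot in the frame of wedge between -0.027 and 0.027 m), for 0.2 s.
2. with the wedge under the foot, the fingers press on the plate's corner above it with more than 4 N and the stirrer stays level (within 0.02 rad) (all of step 1 and angle between stirrer's own z axis and vertical below 0.02 rad and contact force between the fingers and stirrer above 4 N and contact force between wedge and stirrer above 2 N and horizontal distance between the grasp point and press_spot below 0.04 m and height (world z) of the grasp point above 0.06 m), for 0.25 s.
At the end, for the whole second after the job is handed in: The wedge lies flat with the short foot over it (5 mm or more in from the thin edge, within 27 mm of its centre line); the stirrer is level within 0.02 rad, less than 30 mm from its start, all at rest; on the way a press of over 4 N above the foot did not tilt it 0.02 rad (all of step 1 and angle between stirrer's own z axis and vertical below 0.02 rad and height (world z) of wedge below 0.005 m and angle between wedge's own z axis and vertical below 0.05 rad and height (world z) of stirrer below 0.006 m and distance of press_spot from where it was at the start of the episode below 0.03 m and linear speed of each of stirrer, wedge below 0.01 m/s); the robot touches nothing.
It fails at once if the wedge is picked up or tipped (height (world z) of wedge above 0.015 m or angle between wedge's own z axis and vertical above 0.25 rad).
It fails at once if the stirrer is shoved, lifted or carried (distance of press_spot from where it was at the start of the episode above 0.03 m or height (world z) of stirrer above 0.02 m).
It fails at once if a bystander is disturbed (distance of any of brass_weight_large, brass_weight_small, sample_tin, tape_roll, small_bottle from where it was at the start of the episode above 0.02 m).
It also fails if it takes over 48 s, if anything falls off the work surface, if the arm or the gripper's body presses on something with over 40 N, if the wrist force passes 120 N, or if a joint passes its speed limit or range.

## Working session

There is one attempt and no reset: what is moved stays moved. The work goes in short steps, Python scripts to look and compute and a shell command to move; the robot and the scene stay as the last step left them, time stands still between calls to the robot, and variables do not carry over. Pictures are saved under pics/ and viewed, at most 10 in all, crops included, and the job is handed in when it is done.

```bash
mkdir -p pics; cat > h.py <<'E'
from station import robot
import numpy as np, cv2
def cal(n):
    c=robot.get_calibration(n); R=cv2.Rodrigues(np.array(c['rvec'],float))[0]; t=np.array(c['tvec'],float).ravel()
    K=np.array([[c['fx'],0,c['cx']],[0,c['fy'],c['cy']],[0,0,1.]]); return K,R,t
def ray(n,uv,z,C=None):
    K,R,t=C or cal(n); uv=np.atleast_2d(uv).astype(float)
    d=(np.linalg.inv(K)@np.c_[uv,np.ones(len(uv))].T).T@R; o=-R.T@t
    return o+d*((z-o[2])/d[:,2])[:,None]
def proj(n,P,C=None):
    K,R,t=C or cal(n); q=(np.atleast_2d(P)@R.T+t)@K.T; return q[:,:2]/q[:,2:]
E
python3 - <<'E'
from h import *
a=robot.camera('top'); b=robot.camera('side')
cv2.imwrite('pics/top.png',a[:,:,::-1]); cv2.imwrite('pics/side.png',b[:,:,::-1])
for n in ('top','side'):
    K,R,t=cal(n); print(n,-R.T@t,K[0,0])
    for o in ['stirrer','wedge','small_bottle','brass_weight_large','brass_weight_small']:
        r=robot.outline_of(n,o)[:1]
        for x in r:
            print(o,x['confidence'],x['bbox'])
            m=x['region'].astype(np.uint8); cs=cv2.findContours(m,0,2)[0]
            c=max(cs,key=cv2.contourArea); rect=cv2.boxPoints(cv2.minAreaRect(c)); 
            ap=cv2.approxPolyDP(c,4,True)[:,0]
            print(' poly',ap.tolist()); 
            z=0.066 if o=='stirrer' else 0.0
            print(' world',np.round(ray(n,ap,z)[:,:2],3).tolist())
s=robot.read_state(); print(s['tool_rot'],s['position'],s['time_s'])
E
```

```text
top [0.32222918 0.14895769 1.08668978] 426.11689381398287
stirrer 0.59 [151.8, 126.6, 215.6, 188.6]
 poly [[163, 127], [153, 177], [164, 184], [206, 187], [213, 135]]
 world [[0.729, 0.393], [0.597, 0.412], [0.579, 0.383], [0.571, 0.279], [0.707, 0.265]]
wedge 0.76 [183.7, 198.7, 204.1, 243.3]
 poly [[186, 197], [181, 241], [200, 243], [204, 198]]
 world [[0.56, 0.339], [0.446, 0.348], [0.44, 0.3], [0.557, 0.292]]
small_bottle 0.65 [148.2, 195.1, 163.9, 211.8]
 poly [[151, 198], [150, 208], [162, 212], [165, 203]]
 world [[0.558, 0.431], [0.531, 0.432], [0.521, 0.4], [0.545, 0.394]]
brass_weight_small 0.16 [138.3, 248.7, 154.4, 259.3]
 poly [[144, 247], [141, 254], [149, 257], [152, 251]]
 world [[0.431, 0.442], [0.413, 0.448], [0.405, 0.428], [0.42, 0.421]]
side [ 0.44051571 -0.68206552  0.64395204] 351.2883806626811
stirrer 0.89 [248.6, 151.9, 298.0, 182.9]
 poly [[292, 153], [256, 151], [250, 170], [253, 180], [292, 183]]
 world [[0.73, 0.372], [0.608, 0.405], [0.57, 0.279], [0.571, 0.219], [0.685, 0.184]]
wedge 0.72 [209.5, 171.6, 246.4, 189.0]
 poly [[211, 176], [212, 187], [246, 185], [245, 178]]
 world [[0.445, 0.369], [0.445, 0.299], [0.558, 0.294], [0.56, 0.338]]
small_bottle 0.48 [228.8, 152.0, 242.5, 173.2]
 poly [[235, 151], [230, 165], [237, 171], [242, 163]]
 world [[0.546, 0.542], [0.517, 0.435], [0.538, 0.389], [0.562, 0.444]]
brass_weight_large 0.61 [199.2, 162.6, 207.8, 169.1]
 poly [[202, 159], [200, 169], [206, 167]]
 world [[0.417, 0.496], [0.408, 0.423], [0.43, 0.434]]
brass_weight_small 0.49 [221.1, 220.4, 226.7, 229.4]
 poly [[220, 218], [218, 226], [224, 228]]
 world [[0.46, 0.131], [0.452, 0.095], [0.468, 0.084]]
[[ 8.98387395e-01  4.39203926e-01  2.65654990e-05]
 [ 4.39203926e-01 -8.98387388e-01 -1.15799466e-04]
 [-2.69934710e-05  1.15700452e-04 -9.99999993e-01]] [ 0.27453775 -0.561512    0.22675997] 0.6
```

View pics/top.png

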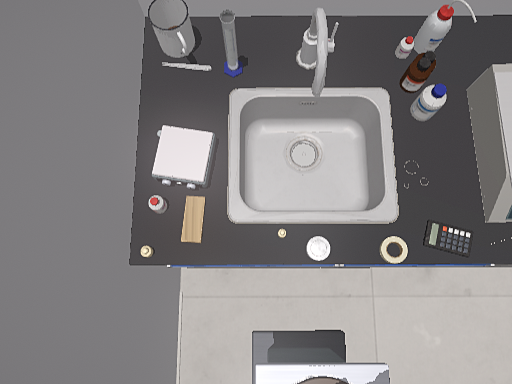

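View pics/side.png

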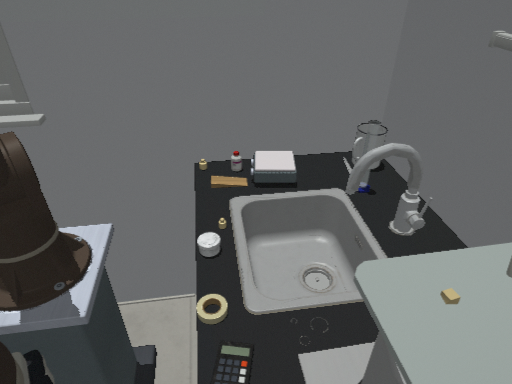

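The top view shows the stirrer plate at about (154–215, 127–187), the wedge at (183–204, 197–243) with its thin end up towards the stirrer, the bottle at (157, 204), and the weights at (146, 251) and (282, 233). The side view agrees. Next I move over the wedge for a closer look.

```bash
cat >> h.py <<'E'
def rel(*P):
    s=robot.read_state(); R=np.array(s['tool_rot'])
    for p in P: print('rel mm',np.round((np.array(p)-s['position'])@R*1000,1))
    print('yaw',np.degrees(np.arctan2(R[1,0],R[0,0])),np.round(s['position'],4),s['time_s'],np.round(s['contact_force'],2),s['gripper_width'])
E
python3 -c "
from h import *
rel((.42,-.1,.25),(.42,.32,.27))"
```

```text
rel mm [ 333.4 -350.7  -23.3]
rel mm [ 517.8 -728.   -43.3]
yaw 26.053099510847776 [ 0.2745 -0.5615  0.2268] 0.6 [ 0.02 -0.16  0.13] 0.09211914262112487
```

```bash
python3 -m handwheel '[[[0,0,8],[45,-48,-5],0],[[0,0,16],[90,-95,-10],0],[[0,0,24],[135,-142,-15],0],[[0,0,31],[180,-190,-20],0],[[0,0,31],[225,-237,-20],0],[[0,0,31],[270,-284,-23],0],[[0,0,31],[333,-351,-23],0],[[0,0,31],[333,-351,-23],0],[[0,0,31],[333,-351,-23],0],[[0,0,31],[360,-406,-27],0],[[0,0,31],[387,-460,-30],0],[[0,0,31],[387,-460,-30],0]]'; python3 -c "
from h import *
rel((.42,.32,.27))"
```

```text
time_s: 2.1
position: [0.4202, 0.0253, 0.2573]
tool_rot: [[0.997, -0.08, 0.001], [-0.08, -0.997, 0.001], [0.001, -0.001, -1.0]]
contact_force: [0.3, -0.4, -0.4]
gripper_width: 0.0002
grip_force: 0.0
rel mm [ -23.8 -293.8  -12.4]
yaw -4.586486643210546 [0.4202 0.0253 0.2573] 2.1 [ 0.25 -0.41 -0.41] 0.00019979257676197486
```

```bash
python3 -m handwheel '[[[0,0,0],[-5,-55,-2],0],[[0,0,0],[-10,-110,-4],0],[[0,0,0],[-15,-165,-6],0],[[0,0,0],[-20,-220,-9],0],[[0,0,0],[-24,-275,-12],0],[[0,0,0],[-24,-294,-12],0],[[0,0,0],[-24,-294,-12],0],[[0,0,0],[-24,-294,-12],0]]'; python3 - <<'E'
from h import *
rel((.42,.32,.1))
C=cal('wrist'); a=robot.camera('wrist'); cv2.imwrite('pics/w1.png',a[:,:,::-1])
print(-C[1].T@C[2])
for o in ['stirrer','wedge','small_bottle']:
    for x in robot.outline_of('wrist',o)[:1]:
        m=x['region'].astype(np.uint8); c=max(cv2.findContours(m,0,2)[0],key=cv2.contourArea)
        ap=cv2.approxPolyDP(c,4,True)[:,0]
        print(o,x['confidence'],x['bbox'],ap.tolist())
        for z in ((.066,) if o=='stirrer' else (0,.018)): print(z,np.round(ray('wrist',ap,z,C)[:,:2],4).tolist())
E
```

```text
time_s: 3.1
position: [0.4224, 0.3144, 0.2684]
tool_rot: [[0.996, -0.089, -0.0], [-0.089, -0.996, -0.002], [0.0, 0.002, -1.0]]
contact_force: [0.5, -0.3, -0.0]
gripper_width: 0.0008
grip_force: 0.0
rel mm [ -2.9  -5.6 168.4]
yaw -5.0901220683184 [0.4224 0.3144 0.2684] 3.1 [ 0.5  -0.27 -0.04] 0.0007713032614050598
[0.49886353 0.30803909 0.42694664]
stirrer 0.72 [150.5, 0.0, 271.3, 18.0] [[148, 0], [170, 11], [186, 5], [220, 7], [231, 17], [246, 9], [263, 9], [269, 2]]
0.066 [[0.5903, 0.4004], [0.579, 0.3809], [0.5828, 0.3648], [0.5782, 0.3324], [0.5686, 0.3228], [0.5742, 0.3077], [0.5728, 0.2913], [0.5783, 0.2851]]
wedge 0.69 [220.7, 34.9, 270.6, 139.5] [[223, 36], [226, 140], [265, 139], [264, 35]]
0 [[0.5622, 0.337], [0.4416, 0.347], [0.4384, 0.2977], [0.559, 0.2893]]
0.018 [[0.5595, 0.3357], [0.444, 0.3454], [0.441, 0.2982], [0.5565, 0.2901]]
small_bottle 0.61 [137.8, 45.0, 184.3, 82.8] [[142, 49], [140, 66], [151, 79], [171, 81], [182, 73], [182, 59], [172, 48], [151, 43]]
0 [[0.5567, 0.4334], [0.5383, 0.4392], [0.5226, 0.4287], [0.5182, 0.4051], [0.5261, 0.3905], [0.5416, 0.3882], [0.5546, 0.3981], [0.5622, 0.4217]]
0.018 [[0.5543, 0.4281], [0.5367, 0.4337], [0.5216, 0.4236], [0.5174, 0.401], [0.5249, 0.3871], [0.5398, 0.3848], [0.5523, 0.3943], [0.5595, 0.4169]]
```

View pics/w1.png

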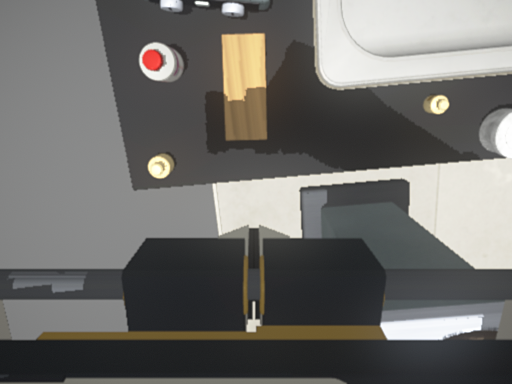

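The wrist view shows the wedge at (222–267, 35–140), the bottle at (160, 62) and the stirrer's knobs at the top edge. I'll move forward 90 mm to measure the stirrer.

```bash
python3 -m handwheel '[[[0,0,0],[50,0,0],0],[[0,0,0],[90,0,0],0],[[0,0,0],[90,0,0],0],[[0,0,0],[90,0,0],0]]'; python3 - <<'E'
from h import *
C=cal('wrist'); a=robot.camera('wrist'); cv2.imwrite('pics/w2.png',cv2.resize(a[:260,100:400,::-1],None,fx=2.5,fy=2.3))
for o in ['stirrer','wedge']:
    for x in robot.outline_of('wrist',o)[:1]:
        m=x['region'].astype(np.uint8); c=max(cv2.findContours(m,0,2)[0],key=cv2.contourArea)
        ap=cv2.approxPolyDP(c,3,True)[:,0]
        print(o,x['confidence'],x['bbox'],ap.tolist())
        for z in ((.066,) if o=='stirrer' else (0,.018)): print(z,np.round(ray('wrist',ap,z,C)[:,:2],4).tolist())
# white plate by threshold
g=(a.min(2)>195).astype(np.uint8)
for c in cv2.findContours(g,0,2)[0]:
    if cv2.contourArea(c)>3000:
        r=cv2.minAreaRect(c); b=cv2.boxPoints(r); print('white',r,np.round(ray('wrist',b,.066,C)[:,:2],4).tolist(), np.round(ray('wrist',r[0],.066,C),4))
E
```

```text
time_s: 3.8
position: [0.5106, 0.3088, 0.2686]
tool_rot: [[0.996, -0.086, -0.001], [-0.086, -0.996, 0.0], [-0.001, 0.0, -1.0]]
contact_force: [-0.0, 0.1, -0.5]
gripper_width: 0.0007
grip_force: 0.0
stirrer 0.77 [139.0, 0.0, 282.6, 101.9] [[140, 0], [141, 79], [145, 84], [166, 87], [170, 95], [188, 96], [191, 89], [225, 92], [227, 99], [245, 101], [247, 94], [270, 91], [279, 0]]
0.066 [[0.6789, 0.4032], [0.6077, 0.4152], [0.6025, 0.412], [0.5977, 0.3911], [0.5896, 0.3883], [0.587, 0.3699], [0.5936, 0.3659], [0.5876, 0.3314], [0.5805, 0.3301], [0.5769, 0.3117], [0.5837, 0.309], [0.5846, 0.2852], [0.6673, 0.2705]]
wedge 0.85 [224.9, 111.6, 272.8, 207.0] [[228, 112], [225, 119], [229, 205], [264, 208], [268, 205], [266, 113]]
0 [[0.5637, 0.3356], [0.5556, 0.3403], [0.4426, 0.3474], [0.4343, 0.301], [0.4381, 0.2954], [0.5584, 0.2889]]
0.018 [[0.5647, 0.3342], [0.5569, 0.3387], [0.4487, 0.3455], [0.4407, 0.3011], [0.4444, 0.2957], [0.5596, 0.2894]]
white ((207.49996948242188, 43.99999237060547), (132.99996948242188, 87.99998474121094), 0.0) [[0.599, 0.4168], [0.6788, 0.4022], [0.6678, 0.2753], [0.5872, 0.2809]] [[0.6345 0.3436 0.066 ]]
```

View pics/w2.png

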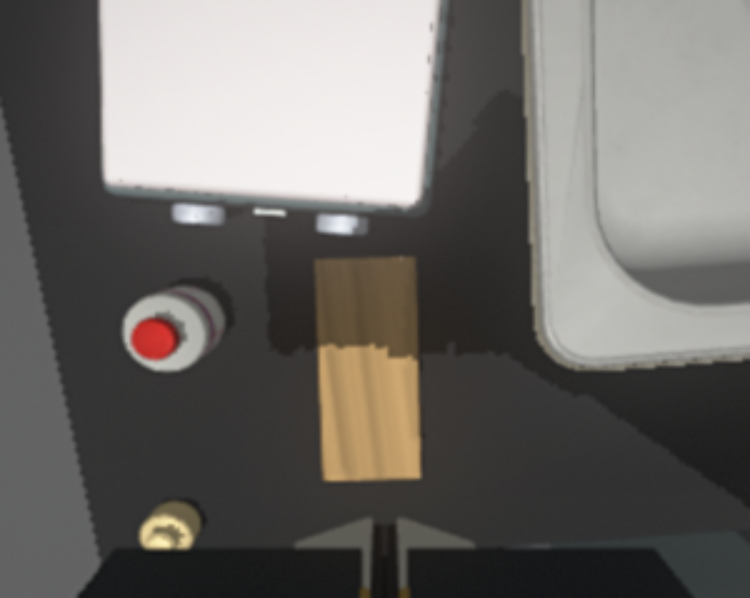

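```bash
python3 - <<'E'
from h import *
P=ray('wrist',[[142,80.5],[267.3,90.5],[276,0],[140,0]],.066)[:,:2]; print(np.round(P,4),np.linalg.norm(P[0]-P[1]))
for a,b,s in ((1,0,-90),(1,2,0),(0,3,0)):
    d=P[b]-P[a]; print(np.degrees(np.arctan2(d[1],d[0]))+s)
d=P[0]-P[1]; y=d/np.linalg.norm(d); x=np.array([y[1],-y[0]])
foot=P[1]+.011*x+.011*y; print('foot',foot,'yaw',np.degrees(np.arctan2(x[1],x[0])))
W=ray('wrist',[[100+315/2.5,258/2.3],[100+416/2.5,256/2.3]],.002)[:,:2]
B=ray('wrist',[[100+323/2.5,480/2.3],[100+421/2.5,478/2.3]],.018)[:,:2]
f=W.mean(0);b=B.mean(0);wx=(f-b)/np.linalg.norm(f-b);wy=np.array([-wx[1],wx[0]])
print('wedge',W,B,np.linalg.norm(f-b),np.degrees(np.arctan2(wx[1],wx[0])))
c=(f+b)/2; print('foot in wedge',(foot-c)@wx,(foot-c)@wy)
b0=c-.06*wx; print('back',b0)
t=b0-.022*wx; rel((*t,.06),(*t,.009))
E
```

```text
[[0.6058 0.4153]
 [0.5851 0.2885]
 [0.6676 0.2741]
 [0.6787 0.4042]] 0.1284665069597503
-9.26414618652521
-9.94776181838454
-8.725697578571019
foot [0.59774653 0.29762921] yaw -9.264146186525215
wedge [[0.56360114 0.33863652]
 [0.56039778 0.28891247]] [[0.44332048 0.34631043]
 [0.44019276 0.29589453]] 0.12046592387008816 -3.4874772814139856
foot in wedge 0.09689595521899816 -0.013940874733366002
back [0.44198915 0.32108831]
rel mm [-91.   -5.4 209.1]
rel mm [-91.   -5.4 260.1]
yaw -4.8677767859816 [0.5102 0.3093 0.2691] 3.95 [ 0.28 -0.66 -1.23] 0.0007128185451141874
```

```bash
python3 -m handwheel '[[[0,0,2],[-50,-2,20],0],[[0,0,4],[-93,-5,60],0],[[0,0,4],[-93,-5,110],0],[[0,0,4],[-93,-5,160],0],[[0,0,4],[-93,-5,205],0],[[0,0,4],[-93,-5,225],0],[[0,0,4],[-93,-5,225],0],[[0,0,4],[-93,-5,225],0]]'; python3 - <<'E'
from h import *
rel((.42,.3235,.011),(.5977,.2976,.011))
E
```

```text
time_s: 4.95
position: [0.4192, 0.3227, 0.0449]
tool_rot: [[0.988, -0.155, 0.001], [-0.155, -0.988, 0.001], [0.001, -0.001, -1.0]]
contact_force: [0.5, 0.3, 0.5]
gripper_width: 0.0003
grip_force: 0.0
rel mm [ 0.6 -0.9 33.9]
rel mm [180.2  -2.8  34.1]
yaw -8.910325538249994 [0.4192 0.3227 0.0449] 4.95 [0.5  0.32 0.5 ] 0.00031081635192279126
```

```bash
python3 -m handwheel '[[[0,0,0],[0,-1,20],0],[[0,0,0],[0,-1,34],0],[[0,0,0],[0,-1,34],0],[[0,0,0],[6,-1,34],0],[[0,0,0],[12,-1,34],0],[[0,0,0],[18,-1,34],0],[[0,0,0],[24,-1,34],0],[[0,0,0],[30,-1,34],0],[[0,0,0],[36,-1,34],0],[[0,0,0],[40,-1,34],0],[[0,0,0],[40,-1,34],0]]'; python3 - <<'E'
from h import *
rel((.5977,.2976,.011))
C=cal('wrist'); a=robot.camera('wrist'); cv2.imwrite('pics/w3.png',a[:,:,::-1])
E
```

```text
time_s: 6.32
position: [0.4592, 0.3165, 0.0097]
tool_rot: [[0.988, -0.156, 0.0], [-0.156, -0.988, -0.0], [0.0, -0.0, -1.0]]
contact_force: [0.2, -0.6, 0.7]
gripper_width: 0.0006
grip_force: 0.0
rel mm [139.7  -2.9  -1.3]
yaw -8.980440985226831 [0.4592 0.3165 0.0097] 6.325 [ 0.22 -0.63  0.69] 0.0005907802379500691
```

View pics/w3.png

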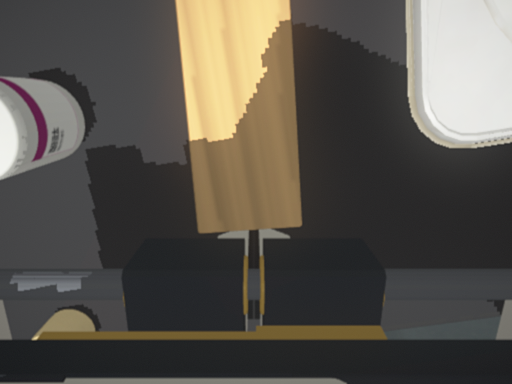

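```bash
python3 -m handwheel '[[[0,0,0],[5,0,0],0],[[0,0,0],[10,0,0],0],[[0,0,0],[15,0,0],0],[[0,0,0],[20,0,0],0],[[0,0,0],[25,0,0],0],[[0,0,0],[25,0,0],0]]'; python3 - <<'E'
from h import *
rel((.5977,.2976,.011))
C=cal('wrist'); a=robot.camera('wrist'); cv2.imwrite('pics/w4.png',a[:,:,::-1])
for n in ('wrist','side','top'):
    if n!='wrist': robot.camera(n)
    for x in robot.outline_of(n,'wedge')[:1]:
        c=max(cv2.findContours(x['region'].astype(np.uint8),0,2)[0],key=cv2.contourArea)
        ap=cv2.approxPolyDP(c,3,True)[:,0]; print(n,ap.tolist(),np.round(ray(n,ap,.018 if n=='wrist' else 0.005)[:,:2],4).tolist())
E
```

```text
time_s: 7.12
position: [0.4841, 0.3126, 0.0097]
tool_rot: [[0.988, -0.156, 0.0], [-0.156, -0.988, 0.0], [0.0, -0.0, -1.0]]
contact_force: [-0.1, 1.1, -0.3]
gripper_width: 0.0002
grip_force: 0.0
rel mm [114.6  -2.9  -1.2]
yaw -8.987994963338164 [0.4841 0.3126 0.0097] 7.125 [-0.13  1.06 -0.32] 0.0002021085560753396
wrist [[297, 0], [283, 26], [258, 34], [220, 33], [217, 51], [187, 55], [200, 231], [301, 226]] [[0.5907, 0.2784], [0.5822, 0.2852], [0.5808, 0.2957], [0.5836, 0.311], [0.577, 0.3135], [0.5775, 0.3261], [0.4989, 0.3366], [0.4939, 0.2882]]
side [[227, 180], [228, 187], [262, 186], [251, 178], [234, 176]] [[0.497, 0.327], [0.4967, 0.2836], [0.6083, 0.2728], [0.5793, 0.3275], [0.5231, 0.3491]]
```

View pics/w4.png

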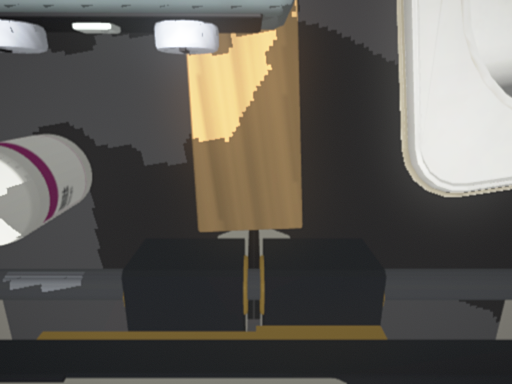

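Wedge's back edge is at (200–301, 229), with its thin end now beneath the housing; the finger is in contact and the line is within about 5 mm of the foot. I'll creep forward from here.

```bash
python3 -m handwheel '[[[0,0,0],[1,0,0],0],[[0,0,0],[2,0,0],0],[[0,0,0],[3,0,0],0],[[0,0,0],[4,0,0],0],[[0,0,0],[5,0,0],0],[[0,0,0],[6,0,0],0]]'|sed -n '2p;4p';python3 -m handwheel '[[[0,0,0],[1,0,0],0],[[0,0,0],[2,0,0],0],[[0,0,0],[3,0,0],0],[[0,0,0],[4,0,0],0]]'|sed -n '2p;4p'
```

```text
position: [0.4894, 0.3119, 0.0097]
contact_force: [-0.5, -0.0, 0.6]
position: [0.4934, 0.3113, 0.0097]
contact_force: [-0.9, 0.3, 0.5]
```

```bash
python3 -m handwheel '[[[0,0,0],[1,0,0],0],[[0,0,0],[2,0,0],0],[[0,0,0],[3,0,0],0],[[0,0,0],[4,0,0],0]]'|sed -n '2p;4p';python3 -m handwheel '[[[0,0,0],[1,0,0],0],[[0,0,0],[2,0,0],0],[[0,0,0],[3,0,0],0]]'|sed -n '2p;4p'
```

```text
position: [0.4973, 0.3106, 0.0097]
contact_force: [-1.9, -0.2, 0.6]
position: [0.5003, 0.3102, 0.0097]
contact_force: [-1.9, 0.5, 1.6]
```

```bash
python3 -m handwheel '[[[0,0,0],[1,0,0],0],[[0,0,0],[2,0,0],0]]'|sed -n '2p;4p'
```

```text
position: [0.5023, 0.3099, 0.0097]
contact_force: [-1.2, 0.6, 1.0]
```

```bash
python3 -m handwheel '[[[0,0,0],[1,0,0],0],[[0,0,0],[2,0,0],0]]'|sed -n '2p;4p'
```

```text
position: [0.5042, 0.3095, 0.0097]
contact_force: [-1.8, -0.2, 2.1]
```

```bash
for i in 1 ; do python3 -m handwheel '[[[0,0,0],[1,0,0],0],[[0,0,0],[2,0,0],0]]'|sed -n '2p;4p'; done
```

```text
position: [0.5058, 0.3094, 0.0097]
contact_force: [-3.0, 1.1, 2.1]
```

```bash
python3 -m handwheel '[[[0,0,0],[1,0,0],0],[[0,0,0],[2,0,0],0]]'|sed -n '2p;4p'
```

```text
position: [0.5074, 0.3092, 0.0097]
contact_force: [-6.1, 0.6, 4.4]
```

```bash
python3 -m handwheel '[[[0,0,0],[1,0,0],0],[[0,0,0],[1,0,0],0]]'|sed -n '2p;4p'; python3 - <<'E'
from h import *
a=robot.camera('wrist'); cv2.imwrite('pics/w5.png',a[:,:,::-1])
E
```

```text
position: [0.5082, 0.3091, 0.0097]
contact_force: [-5.7, 1.7, 4.3]
```

View pics/w5.png

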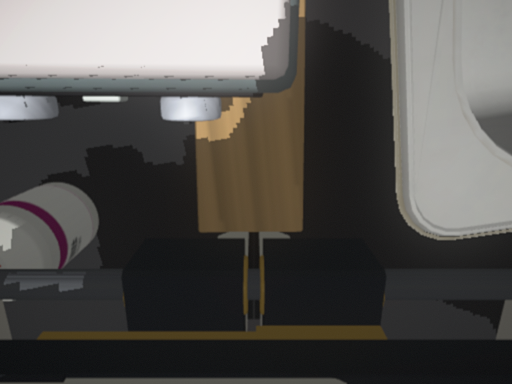

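Wedge is seated at about 6 N and runs straight under the housing (back edge 198–303, row 231). I back off, rise and re-measure.

```bash
python3 -m handwheel '[[[0,0,0],[-10,0,0],0],[[0,0,0],[-22,0,0],0],[[0,0,0],[-22,0,-30],0],[[0,0,0],[-22,0,-80],0],[[0,0,0],[-22,0,-135],0],[[0,0,0],[-22,0,-190],0],[[0,0,0],[-5,0,-245],0],[[0,0,0],[-5,0,-258],0],[[0,0,0],[-5,0,-258],0],[[0,0,0],[-5,0,-258],0]]'|sed -n '1,2p;4p'; python3 - <<'E'
from h import *
rel((.5977,.2976,.075))
C=cal('wrist'); a=robot.camera('wrist'); cv2.imwrite('pics/w6.png',cv2.resize(a[:260,100:400,::-1],None,fx=2.5,fy=2.3))
g=(a.min(2)>195).astype(np.uint8)
for o in ['stirrer','wedge']:
    for x in robot.outline_of('wrist',o)[:1]:
        c=max(cv2.findContours(x['region'].astype(np.uint8),0,2)[0],key=cv2.contourArea); ap=cv2.approxPolyDP(c,3,True)[:,0]
        print(o,ap.tolist(),np.round(ray('wrist',ap,.066 if o=='stirrer' else .018,C)[:,:2],4).tolist())
E
```

```text
time_s: 12.1
position: [0.503, 0.3092, 0.2658]
contact_force: [-0.3, -0.8, -0.2]
rel mm [ 95.8  -3.7 190.6]
yaw -8.91478121984638 [0.503  0.3092 0.2658] 12.1 [-0.34 -0.84 -0.16] 0.0005558268471428347
stirrer [[126, 0], [136, 84], [161, 86], [163, 93], [183, 94], [184, 87], [219, 87], [222, 95], [231, 96], [239, 95], [242, 87], [264, 83], [266, 0]] [[0.6782, 0.4036], [0.6027, 0.4135], [0.5969, 0.389], [0.5899, 0.3885], [0.5858, 0.3686], [0.5923, 0.3661], [0.5868, 0.331], [0.5786, 0.3294], [0.5762, 0.3204], [0.5759, 0.3122], [0.5831, 0.3079], [0.5835, 0.2852], [0.6577, 0.2723]]
wedge [[271, 36], [266, 39], [265, 83], [243, 88], [239, 96], [231, 99], [232, 142], [271, 139]] [[0.632, 0.2686], [0.6299, 0.2745], [0.5839, 0.2824], [0.5824, 0.3083], [0.5744, 0.3143], [0.5725, 0.3241], [0.5229, 0.3316], [0.5192, 0.2846]]
```

View pics/w6.png

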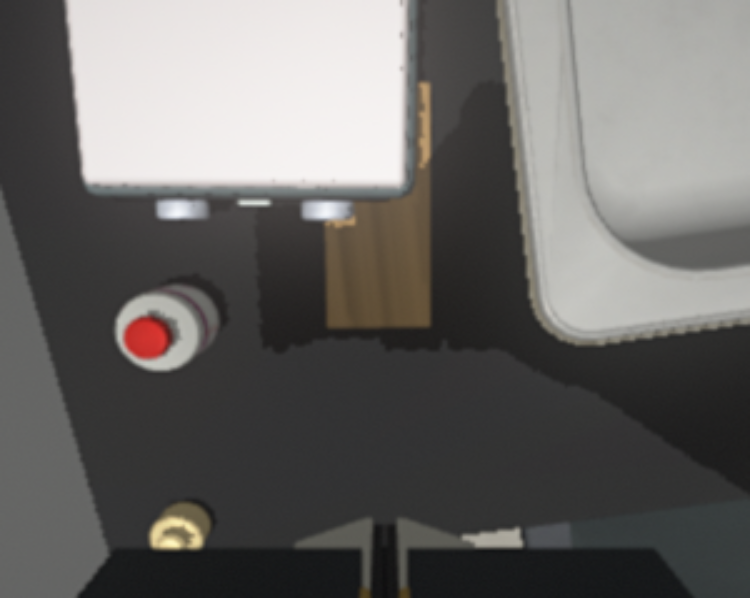

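Wedge is now under the foot and square with the stirrer, about 17 mm ahead of its centre; the stirrer and bystanders haven't moved. Now the press.

```bash
python3 -m handwheel '[[[0,0,0],[50,-2,10],0],[[0,0,0],[95,-4,50],0],[[0,0,0],[95,-4,100],0],[[0,0,0],[95,-4,150],0],[[0,0,0],[95,-4,180],0],[[0,0,0],[95,-4,190],0],[[0,0,0],[95,-4,193],0],[[0,0,0],[95,-4,193],0]]'|sed -n '1,2p;4p'; python3 -m handwheel '[[[0,0,0],[0,0,1],0],[[0,0,0],[0,0,2],0],[[0,0,0],[0,0,3],0],[[0,0,0],[0,0,4],0]]'|sed -n '1,2p;4p'
```

```text
time_s: 13.25
position: [0.5993, 0.2992, 0.0759]
contact_force: [-0.2, 0.1, 0.6]
time_s: 13.75
position: [0.5987, 0.2987, 0.0708]
contact_force: [-0.2, -0.1, -0.2]
```

```bash
python3 -m handwheel '[[[0,0,0],[0,0,1],0],[[0,0,0],[0,0,2],0],[[0,0,0],[0,0,3],0]]'|sed -n '1,2p;4p'
```

```text
time_s: 14.12
position: [0.5986, 0.2988, 0.0676]
contact_force: [0.1, -0.1, 0.5]
```

```bash
python3 -m handwheel '[[[0,0,0],[0,0,1],0],[[0,0,0],[0,0,1],0]]'|sed -n '1,2p;4p'
```

```text
time_s: 14.38
position: [0.5986, 0.2987, 0.0666]
contact_force: [0.3, 0.7, 0.1]
```

```bash
python3 -m handwheel '[[[0,0,0],[0,0,1],0],[[0,0,0],[0,0,1],0]]'|sed -n '1,2p;4p'
```

```text
time_s: 14.62
position: [0.5987, 0.2988, 0.0659]
contact_force: [-0.5, -1.1, 2.5]
```

```bash
python3 -m handwheel '[[[0,0,0],[0,0,1],0],[[0,0,0],[0,0,1],0]]'|sed -n '1,2p;4p'
```

```text
time_s: 14.88
position: [0.5987, 0.2987, 0.0657]
contact_force: [-3.1, -2.6, 10.1]
```

```bash
python3 -m handwheel '[[[0,0,0],[0,0,1],0],[[0,0,0],[0,0,1],0]]'|sed -n '1,2p;4p'
```

```text
time_s: 15.12
position: [0.5987, 0.2987, 0.0656]
contact_force: [-5.9, -4.2, 16.0]
```

The plate holds firm: 16 N with about 0.3 mm of give. I'll ease back to about 10 N and hold for a second.

```bash
python3 -m handwheel '[[[0,0,0],[0,0,-1],0],[[0,0,0],[0,0,-1],0],[[0,0,0],[0,0,-1],0],[[0,0,0],[0,0,-1],0],[[0,0,0],[0,0,-1],0],[[0,0,0],[0,0,-1],0],[[0,0,0],[0,0,-1],0],[[0,0,0],[0,0,-1],0],[[0,0,0],[0,0,-1],0]]'|sed -n '1,2p;4p'
```

```text
time_s: 16.25
position: [0.5987, 0.2987, 0.0657]
contact_force: [-3.3, -1.7, 8.9]
```

```bash
python3 -m handwheel '[[[0,0,0],[0,0,-3],0],[[0,0,0],[0,0,-10],0],[[0,0,0],[0,0,-50],0],[[0,0,0],[-40,0,-100],0],[[0,0,0],[-80,0,-150],0],[[0,0,0],[-95,0,-195],0],[[0,0,0],[-95,0,-195],0],[[0,0,0],[-95,0,-195],0],[[0,0,0],[-95,0,-195],0]]'|sed -n '1,2p;4p'; python3 - <<'E'
from h import *
C=cal('wrist'); a=robot.camera('wrist'); cv2.imwrite('pics/w7.png',cv2.resize(a[:260,100:400,::-1],None,fx=2.5,fy=2.3))
for o in ['stirrer','wedge']:
    for x in robot.outline_of('wrist',o)[:1]:
        c=max(cv2.findContours(x['region'].astype(np.uint8),0,2)[0],key=cv2.contourArea); ap=cv2.approxPolyDP(c,3,True)[:,0]
        print(o,np.round(ray('wrist',ap,.066 if o=='stirrer' else .018,C)[:,:2],4).tolist())
E
```

```text
time_s: 17.38
position: [0.5048, 0.3126, 0.2582]
contact_force: [0.4, -0.2, -0.3]
stirrer [[0.6778, 0.4029], [0.6109, 0.4148], [0.6029, 0.4128], [0.5964, 0.3899], [0.5866, 0.383], [0.5855, 0.3699], [0.5927, 0.3663], [0.5864, 0.3453], [0.5882, 0.3317], [0.5789, 0.3284], [0.5765, 0.3196], [0.5762, 0.3115], [0.5832, 0.3063], [0.5837, 0.2851], [0.6572, 0.2725]]
wedge [[0.6323, 0.2693], [0.5849, 0.2817], [0.5835, 0.3071], [0.5758, 0.3141], [0.5752, 0.3246], [0.5229, 0.3314], [0.5179, 0.2842]]
```

View pics/w7.png

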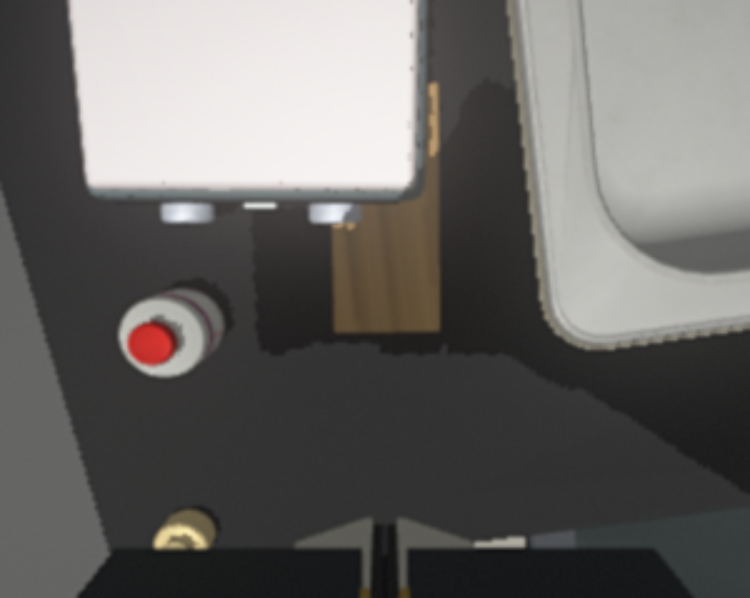

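The wedge (333–440, back at row 331) is still under the corner and nothing has shifted, so I'm handing in.

```bash
python3 -c "
from station import robot
print(robot.close_job())"
```

```text
the job is handed in; nothing more can be done
None
```

I pushed the wedge under the short foot until it seated at about 6 N; the corner then held a press of 9–16 N with about 0.3 mm of give, nothing else moved in the wrist view, and I handed the job in with the arm clear (no verdict was returned).

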